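# Close the firelighter tin, then hold up a briquette in the tongs

## Task

Getting ready to light the barbecue: first press the loose lid of the green firelighter tin fully home. Then grip the tongs, close their jaws on the charcoal briquette that lies on the brick paver, and lift it well clear, at least 15 cm above the table, finishing while still holding it there steadily in the tongs. Do not touch the briquette with the gripper itself, and leave the jar, the pot and the glass where they stand.

Things in the scene. Friction and masses are not known exactly. Their poses are not given: they have to be found in the camera images.
- tin: Green round firelighter tin with a yellow band, 84 mm across, fixed to the table, upright; origin at the centre of its underside. It stands on one side of the tongs, the paver on the other side; which side varies.
- lid_top (a point): Centre of the top face of the tin's steel press-on lid (flat, 90 mm across, 12 mm deep, red disc on top). When fully home this point is 76 mm above the table; at the start 5 to 8 mm higher.
- tin_lid (a joint): How far the lid stands proud of fully home, m: 0 = fully home (a hard stop). It slides straight down against about 9 N of friction and stays where it is left.
- paver: Square terracotta brick paver, 130 x 130 x 22 mm, fixed to the table; origin at the centre of its underside; its sides run along its x and y.
- briquette: Black pillow-shaped charcoal briquette, loose, 46 mm (its x) x 38 mm (its y) x 30 mm high, edges rounded 8 mm, about 40 g, lying on top of the paver; origin at the centre of its underside.
- briquette_center (a point): Centre of the briquette, 15 mm above its underside.
- tongs: Steel tongs, red grips and red jaw pads, 110 g, lying on edge on the table: two arms side by side, 245 mm long, 28 mm high. Origin at table height midway between the open grips, near the centre of mass; x points from pivot to jaws, z up. The frame belongs to the left (+y) arm and turns with it. Upright pivot, 22 mm across, at x = -100 mm.
- tongs_grip (a point): Point midway between the two red grips of the open tongs, 14 mm above their underside (tongs' origin + 14 mm); moves with the left arm. Grips run 30 mm either way along x, z 0 to 28 mm, and when open measure 62 mm over their outer faces here (56 to 68 mm along them). Squeeze them from both sides to close the jaws.
- tongs_arm (a joint): Closing angle of the right arm, rad: 0 = open (grips 62 mm wide, jaws 82 mm apart inside), 0.10 = grips 52, jaws 60; 0.20 = grips 41, jaws 38 and parallel; 0.36 = stop. Each mm off the grip width takes 2.1 mm off the jaw gap. A spring opens it, pushing each grip out with 4 N open, 6.5 N at 52 mm, 9 N at 41 mm.
- jaw_left (a point): Centre of the inner face of the left (+y) jaw pad (38 mm long, 26 mm high), 113 mm ahead of the tongs' origin, 13 mm above the tongs' underside.
- jaw_right (a point): Centre of the inner face of the right (-y) jaw pad, likewise; the jaws' middle is midway between the two.
- jar: Amber preserve jar with a red cap, 70 mm across, 95 mm high, loose bystander; origin at the centre of its underside.
- pot: Terracotta pot, 90 mm across, 80 mm high, loose bystander; origin at the centre of its underside.
- glass: Green drinking glass, 72 mm across, 75 mm high, loose bystander; origin at the centre of its underside.
Things that resemble listed ones, but are neither listed nor needed, are in the scene too. Leave any blue or purple look-alike of the tin alone.

How it is judged:
On the way, in this order (a step that is already met when the one before it is completed fails the run):
1. the tin's lid is pressed fully home (value of joint tin_lid below 0.0015 m), for 0.2 s.
2. the briquette is off the paver, gripped between the tongs' jaws (height (world z) of briquette_center above 0.07 m and contact force between tongs and briquette above 0.5 N and contact force between the fingers and tongs above 1 N and distance between briquette_center and jaw_left below 0.034 m and distance between briquette_center and jaw_right below 0.034 m and contact force between each of the arm, the fingers and briquette below 0.1 N), for 0.2 s.
At the end, for the whole second after the job is handed in: Lid within 1.5 mm of fully home; briquette centre over 150 mm above the table, under 50 mm/s, gripped by the tongs within 34 mm of both jaw centres; tongs held by the fingers over 100 mm up; gripper not touching the briquette (value of joint tin_lid below 0.0015 m and height (world z) of briquette_center above 0.15 m and height (world z) of tongs above 0.1 m and linear speed of briquette below 0.05 m/s and contact force between tongs and briquette above 0.5 N and contact force between the fingers and tongs above 1 N and distance between briquette_center and jaw_left below 0.034 m and distance between briquette_center and jaw_right below 0.034 m and contact force between each of the arm, the fingers and briquette below 0.1 N); the arm keeps its last pose, push and grip.
It fails at once if the gripper or arm touches the briquette (contact force between any of the fingers, the arm and briquette above 0.3 N).
It fails at once if the jar is pushed away or tipped (distance of jar from where it was at the start of the episode above 0.03 m or angle between jar's own z axis and vertical above 0.4 rad).
It fails at once if the pot is pushed away or tipped (distance of pot from where it was at the start of the episode above 0.03 m or angle between pot's own z axis and vertical above 0.4 rad).
It fails at once if the glass is pushed away or tipped (distance of glass from where it was at the start of the episode above 0.03 m or angle between glass's own z axis and vertical above 0.4 rad).
It also fails if it takes over 59 s, if anything falls off the work surface, if the arm or the gripper's body presses on something with over 40 N, if the wrist force passes 120 N, or if a joint passes its speed limit or range.

## Robot

A 7-joint arm with a two-finger parallel gripper is mounted at the origin on the work surface. World frame = base frame: x ahead of the robot, y to its left, z up, the work surface at z = 0. Lengths are in m, angles in rad, forces in N, time in s.
With the tool pointing down it reaches from about 0.375 to 0.925 m from the base axis. Payload 3.1 kg.
Tool frame: the origin (TCP) lies on the front face of the gripper's body, between the roots of the fingers; the fingertips stand 73 mm ahead of it and the grasp point (between the pads) lies 54 mm ahead of it; z points along the fingers, y is the line along which they close (so a half turn about z gives the same grasp; the last joint's range is limited). The gripper opens to 85 mm and grips with 20 to 120 N. Pads are 22 mm wide; open, the fingers measure 114 mm over their backs; the gripper's body (76 mm by 85 mm) begins 54 mm behind the grasp point. The pads swing forward as they close: fully open they stand 13 mm farther back than shut.
Start: joints at [-1.346, 0.383, 0.044, 1.598, -0.018, 1.161, -0.05], TCP at [0.206, 0.616, 0.304] pointing down, gripper open.
Joint ranges: [-2.61, 2.61], [-0.41, 2.15], [-1.48, 1.57], [0, 2.5], [-1.57, 4.71], [0.05, 1.97], [-2.85, 2.85]. Speed limits (rad/s): [2.79, 2.79, 3.14, 3.14, 3.14, 3.14, 3.14].

## Interface

Orientations are given as [roll, pitch, yaw] about the fixed x, y, z axes, in that order (R = Rz(yaw) Ry(pitch) Rx(roll)).
In Python, from plant import r gives the robot as it stands. The module is installed in compiled form; this text tells all that it offers.
- The arm moves only by the tool servo_tool, never from a script. Its argument "targets" is a list of rows, each a list of 7 numbers: the opening, from 0 (shut) to 1 (fully open), then the shift along the world's x, y, z in units of 25 mm (1.0 is 25 mm), then the turn, a rotation vector about the world's x, y, z in units of 5 degrees (1.0 is 5 degrees). A call has 1 to 10 rows; each row is the pose to reach, as a shift and turn from the pose commanded when the call began; what a row does not reach only later rows make up. A row lasts 1/8 s, in which the tool goes at most 62.5 mm and 10.7 degrees, less where a joint would pass 70% of its speed; a pose out of reach is approached as far as the arm can. A call with a gripper value outside its range is refused whole. The fingers move at their own pace and stop on an object; the grip force is fixed at half the most. Time passes only in rows, so rows that repeat a pose let the fingers close. It gives the time, the measured TCP pose, the force, the opening and the grip force at its end, in the units of the state.
- r.get_state(): the state, without advancing time (a new reading comes with each control period).
- r.grab_frame(name): name is "scene" or "top" or "wrist"; returns a dict with "image" (420x560x3 uint8, red, green, blue), "K" (3x3 intrinsics, pixels), "eye" and "orientation" of the camera in the world. Camera axes: x right, y up, looking along -z (the intrinsics and any distortion apply to the point x, -y, -z); pixel columns grow to the right and rows downward; lengths in m; the calibration is good to about 2 mm. The wrist camera is an equidistant fisheye: a pixel r from the principal point sees the ray r / f radians off the axis. A picture is of the moment at which its call begins. There is no depth.
- r.job_done(): hands the job in; it is judged then, once.
The state is a dict: "clock": time; "qpos": joint angles; "qd": joint speeds; "tau": joint torques, N m; "tool_pos": TCP position; "orientation": TCP orientation; "contact_force": force on the tool from outside, world axes, zero at the start; "torque": the same for the moment, N m; "opening": opening from 0.0 (shut) to 1.0 (fully open); "gripper_force": force on a finger pad.
Only numpy, scipy, OpenCV 4.12 (cv2) and the standard library are available. Lean on these libraries where they do the work, as an engineer would, in place of code of your own. Each camera call takes 0.05 s, during which the arm holds its last target. There are 200 camera calls.

## Working session

There is one attempt and no reset: what is moved stays moved. The work goes in short steps, Python scripts to look and compute and a tool call to move; the robot and the scene stay as the last step left them, time stands still between calls to the robot, and variables do not carry over. Pictures are saved under pics/ and viewed, at most 10 in all, crops included, and the job is handed in when it is done.

Besides the shell and the picture viewer there is one more tool, called after "Call:" as a command line: name --pt "numbers of a row" for each row, then --argument value for the rest. servo_tool: Moves the arm, as the interface text tells. Its arguments: {"type":"object","properties":{"targets":{"type":"array","items":{"type":"array","items":{"type":"number"}}}},"required":["targets"]}

```bash
mkdir -p pics; cat > h.py <<'E'
import numpy as np, cv2
from scipy.spatial.transform import Rotation as Ro
from plant import r
def rot(o):
    o=np.array(o,float)
    return o if o.shape==(3,3) else (Ro.from_euler('xyz',o).as_matrix() if o.size==3 else Ro.from_quat(o).as_matrix())
def grab(n,save):
    f=r.grab_frame(n); cv2.imwrite('pics/%s.png'%save,f['image'][:,:,::-1])
    np.savez('pics/%s.npz'%save,K=f['K'],eye=f['eye'],o=rot(f['orientation']),im=f['image']); return f
def ray(s,px,fish=False):
    f=np.load('pics/%s.npz'%s); K=f['K']; u=(px[0]-K[0,2])/K[0,0]; v=(px[1]-K[1,2])/K[1,1]
    d=np.array([u,-v,-1.])
    if fish:
        t=np.hypot(u,v); k=np.sin(t)/t if t>1e-9 else 1; d=np.array([u*k,-v*k,-np.cos(t)])
    return f['eye'],f['o']@d
def onz(s,px,z,fish=False):
    e,d=ray(s,px,fish); return e+d*(z-e[2])/d[2]
E
python3 - <<'E'
from h import *
for n in('scene','top'):
    f=grab(n,n+'0'); print(n,f['K'].tolist(),f['eye'],f['orientation'],[k for k in f])
print(r.get_state())
E
```

```text
scene [[404.56003642901015, 0.0, 274.9724999234723], [0.0, 404.56003642901015, 205.23218526309216], [0.0, 0.0, 1.0]] [1.14377916 0.32623485 0.58881106] [ 0.91864022 -0.00945713  2.10819877] ['image', 'K', 'eye', 'orientation']
top [[469.10586181274743, 0.0, 275.9256402833066], [0.0, 469.10586181274743, 214.84067232916018], [0.0, 0.0, 1.0]] [0.51830487 0.02361128 0.89914016] [ 0.06664074 -0.0159222  -1.55363723] ['image', 'K', 'eye', 'orientation']
{'clock': 0.1, 'qpos': array([-1.3458031 ,  0.38374594,  0.0438817 ,  1.59942284, -0.01788233,
        1.16121085, -0.04987823]), 'qd': array([ 1.04459155e-03, -1.76571768e-03, -3.89731204e-04, -2.41912409e-03,
        5.86597318e-05, -5.90439517e-04, -6.56506341e-04]), 'tau': array([ 2.59927445e-03, -4.34733117e+01,  1.02918640e+00, -2.50454503e+01,
        1.08281450e-02,  5.47379401e-03, -1.07054547e-05]), 'tool_pos': array([0.20599569, 0.61577232, 0.30261528]), 'orientation': array([-3.13920377e+00,  1.57950174e-04,  2.81886640e+00]), 'contact_force': array([-6.34308954e-01, -5.12754854e-01,  5.94523433e-05]), 'torque': array([ 0.01990728, -0.0016823 ,  0.00535497]), 'gripper_force': 0.0, 'opening': 1.0026195244681573}
```

View pics/top0.png

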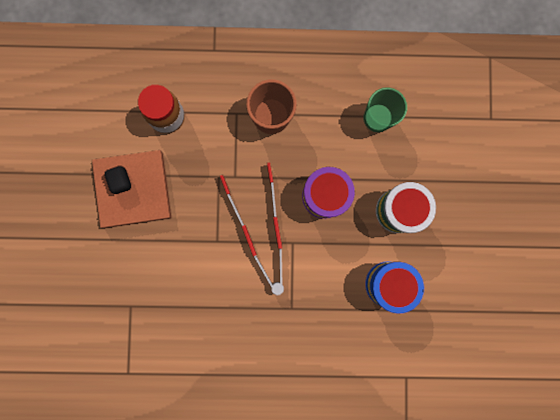

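View pics/scene0.png

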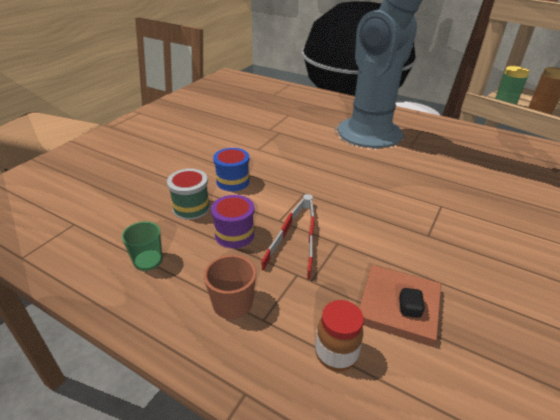

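The top view shows the green tin (steel rim) at (410,208), with purple (330,192) and blue (398,287) look-alikes. The tongs have their pivot at (277,289) and jaws at (223,180) and (269,168). The paver is at (132,190), the briquette at (118,180), the jar at (157,103), the pot at (271,105) and the glass at (386,108). The scene view agrees: green tin at (189,193), paver at right.

```bash
python3 - <<'E'
from h import *
im=np.load('pics/top0.npz')['im']; hsv=cv2.cvtColor(im,cv2.COLOR_RGB2HSV)
H,S,V=[hsv[...,i].astype(int) for i in range(3)]
def blobs(m,name,z,amin=20):
    n,l,st,c=cv2.connectedComponentsWithStats(m.astype(np.uint8))
    for i in range(1,n):
        if st[i,4]>=amin:
            cn=cv2.findContours((l==i).astype(np.uint8),0,2)[0][0]
            rc=cv2.minAreaRect(cn); box=cv2.boxPoints(rc)
            print(name,c[i].round(1),st[i,4],np.round(onz('top0',c[i],z)[:2],4),'box',[np.round(onz('top0',p,z)[:2],4).tolist() for p in box], 'cpx',np.round(rc[0],1))
red=((H<5)|(H>174))&(S>190)&(V>90)
blobs(red,'red',.028)
cyl=red.copy(); cyl[:,:370]=0; cyl[260:]=0
blobs(cyl,'lid',.0825)
sub=lambda m,x0,x1,y0,y1:m&(np.arange(560)[None]>=x0)&(np.arange(560)[None]<x1)&(np.arange(420)[:,None]>=y0)&(np.arange(420)[:,None]<y1)
blobs(sub(V<60,100,135,162,196),'briq',.052-.008)
blobs(sub((S<60)&(V>120),260,295,278,300),'pivot',.028)
blobs(sub((S>120)&(V>100)&(H<9)&((im[...,0].astype(int)-im[...,2])>60),85,178,145,235),'paver',.022,500)
for n,p in (('blue',(399,287)),('purple',(330,192))): print(n,onz('top0',p,.0765))
print('jar',onz('top0',(157,103),.095),'pot',onz('top0',(271,105),.08),'glass',onz('top0',(387,108),.075))
for p in((118,180),(110,170),(130,185)): print(p,hsv[p[1],p[0]])
E
```

```text
red [155.4 101.8] 943 [0.786  0.2414] box [[0.8175, 0.2753], [0.819, 0.2094], [0.7557, 0.2074], [0.7542, 0.2729]] cpx [155.5 101.5]
red [269.5 172.5] 47 [0.6559 0.0242] box [[0.6733, 0.03], [0.6742, 0.0251], [0.6388, 0.0186], [0.6379, 0.0235]] cpx [269.4 172.4]
red [329.1 191.4] 1064 [ 0.6224 -0.0881] box [[0.6546, -0.0537], [0.6559, -0.1213], [0.59, -0.1218], [0.5888, -0.0545]] cpx [329.  191.5]
red [224.5 184.4] 55 [0.6319 0.1077] box [[0.6472, 0.1171], [0.6493, 0.112], [0.6161, 0.0984], [0.614, 0.1035]] cpx [224.5 184.5]
red [410.4 207. ] 1071 [ 0.5959 -0.2407] box [[0.6292, -0.2061], [0.6305, -0.274], [0.5628, -0.2737], [0.5616, -0.2062]] cpx [410. 207.]
red [276.7 231.5] 86 [0.5456 0.0088] box [[0.5725, 0.0164], [0.5736, 0.0107], [0.5171, 0.0003], [0.5161, 0.006]] cpx [276.9 232. ]
red [248.5 239.6] 98 [0.5297 0.0608] box [[0.5546, 0.0747], [0.5572, 0.0686], [0.5036, 0.0467], [0.5011, 0.0528]] cpx [248.5 240. ]
red [398.4 287.3] 1104 [ 0.4464 -0.2182] box [[0.4796, -0.1839], [0.4807, -0.2509], [0.4127, -0.2508], [0.4117, -0.1841]] cpx [398.  287.5]
lid [410.4 207. ] 1071 [ 0.5911 -0.2241] box [[0.6223, -0.1918], [0.6235, -0.2554], [0.5601, -0.2551], [0.5589, -0.1918]] cpx [410. 207.]
briq [117.3 179.8] 542 [0.6344 0.3018] box [[0.65, 0.329], [0.6636, 0.2913], [0.6192, 0.2748], [0.6056, 0.3124]] cpx [117.3 179.8]
pivot [276.4 286.8] 155 [0.4438 0.0077] box [[0.4596, 0.027], [0.4665, 0.0011], [0.4335, -0.0078], [0.4267, 0.0181]] cpx [275.3 285.3]
paver [133.  189.9] 3455 [0.6189 0.279 ] box [[0.6742, 0.3607], [0.6963, 0.23], [0.5691, 0.2074], [0.5477, 0.337]] cpx [130.4 188.5]
blue [ 0.4510155  -0.20573147  0.0765    ]
purple [ 0.61560967 -0.08338221  0.0765    ]
jar [0.76330241 0.22186088 0.095     ] pot [0.76871332 0.02362197 0.08      ] glass [ 0.7693457  -0.18464241  0.075     ]
(118, 180) [165  13  39]
(110, 170) [100  51  30]
(130, 185) [101 255  11]
```

```bash
python3 - <<'E'
import cv2
i=cv2.imread('pics/top0.png')
a=cv2.resize(i[145:235,85:175],None,fx=4.4,fy=4.4,interpolation=2); b=cv2.resize(i[160:300,205:295],None,fx=4.2,fy=4.2,interpolation=2)
import numpy as np
c=np.zeros((600,790,3),np.uint8); c[:a.shape[0],:a.shape[1]]=a; c[:b.shape[0],400:400+b.shape[1]]=b
cv2.imwrite('pics/crop0.png',c)
E
```

```text
(no output)
```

View pics/crop0.png

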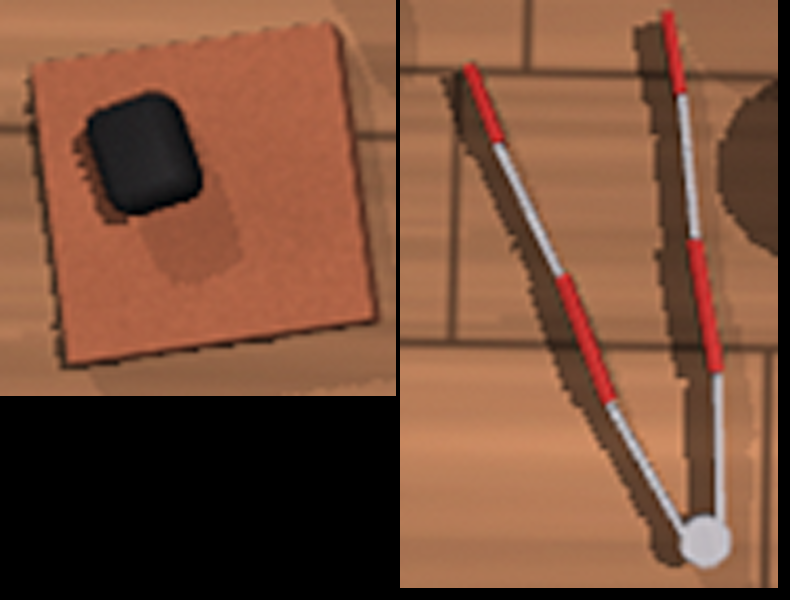

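The crop shows the briquette's long axis tilted about 17° (up-left). The tongs' pivot is at about (277.6,289) in the full image, and their axis is tilted by a similar angle. First I'll go to the lid.

Call:
servo_tool --pt "0 15.4 -33.6 -3.7 0 0 0" --pt "0 15.4 -33.6 -3.7 0 0 0" --pt "0 15.4 -33.6 -3.7 0 0 0" --pt "0 15.4 -33.6 -3.7 0 0 0" --pt "0 15.4 -33.6 -3.7 0 0 0" --pt "0 15.4 -33.6 -3.7 0 0 0" --pt "0 15.4 -33.6 -3.7 0 0 0" --pt "0 15.4 -33.6 -3.7 0 0 0" --pt "0 15.4 -33.6 -3.7 0 0 0" --pt "0 15.4 -33.6 -3.7 0 0 0"

```text
clock: 1.35
tool_pos: [0.4655, 0.0493, 0.2414]
orientation: [3.141, 0.0, 2.819]
contact_force: [0.7, 0.9, -0.9]
opening: -0.002
gripper_force: 0.0
```

```bash
python3 - <<'E'
from h import *
p=onz('top0',(277.6,289),.028)[:2]; j=(np.array([.6559,.0242])+[.6319,.1077])/2
g1=np.array([.5456,.0088]);g2=np.array([.5297,.0608])
d=(j-p)/np.linalg.norm(j-p); print('pivot',p,'yaw',np.degrees(np.arctan2(d[1],d[0])),'len',np.linalg.norm(j-p),'grip mid',(g1+g2)/2,'piv+.1',p+.1*d, 'gripsep',np.linalg.norm(g1-g2))
e=g1-g2; print('perp yaw',np.degrees(np.arctan2(e[0],-e[1])))
# second view briquette
im=np.load('pics/scene0.npz')['im']; m=(im.max(2)<50).astype(np.uint8); m[:280]=0;m[325:]=0;m[:,:390]=0;m[:,430:]=0
n,l,st,c=cv2.connectedComponentsWithStats(m); k=1+st[1:,4].argmax(); print('scene briq',c[k],st[k],onz('scene0',c[k],.037),'top',onz('top0',(118,179.8),.041))
# briquette from top: blob at darkest
t=np.load('pics/top0.npz')['im']; m=(t.max(2)<62).astype(np.uint8); m=m&(t.max(2)-t.min(2)<25); m[:164]=0;m[196:]=0;m[:,:102]=0;m[:,134:]=0
q=max(cv2.findContours(m,0,2)[0],key=cv2.contourArea); rc=cv2.minAreaRect(q); b=np.array([onz('top0',x,.037)[:2] for x in cv2.boxPoints(rc)]); print(rc,b.round(4),b.mean(0),[np.degrees(np.arctan2(*(b[i+1]-b[i])[::-1])) for i in range(2)],np.linalg.norm(np.diff(b,axis=0),axis=1))
E
```

```text
pivot [0.43984777 0.00530609] yaw 16.551841984991693 len 0.21287319391358953 grip mid [0.53765 0.0348 ] piv+.1 [0.535704   0.03379437] gripsep 0.05437655744895957
perp yaw 17.002019887576353
scene briq [411.06262231 302.25048924] [400 289  24  28 511] [0.63400514 0.30059357 0.037     ] top [0.63489471 0.30148696 0.041     ]
((117.40001678466797, 179.70001220703125), (25.61444854736328, 21.819713592529297), 71.56504821777344) [[0.6512 0.3309]
 [0.6648 0.2935]
 [0.62   0.2769]
 [0.6065 0.3143]] [0.63564346 0.30388581] [np.float64(-70.05933122545805), np.float64(-159.70819705496928)] [0.0398379  0.0477821  0.03971209]
```

Call:
servo_tool --pt "0 5.0 -10.9 -1.6 0 0 0" --pt "0 5.0 -10.9 -1.6 0 0 0" --pt "0 5.0 -10.9 -1.6 0 0 0" --pt "0 5.0 -10.9 -1.6 0 0 0" --pt "0 5.0 -10.9 -1.6 0 0 0" --pt "0 5.0 -10.9 -1.6 0 0 0" --pt "0 5.0 -10.9 -1.6 0 0 0"

```text
clock: 2.22
tool_pos: [0.5898, -0.2209, 0.2008]
orientation: [3.141, -0.002, 2.819]
contact_force: [-1.0, 0.2, 0.4]
opening: -0.001
gripper_force: 0.0
```

Call:
servo_tool --pt "0 0 0 -1.2 0 0 0" --pt "0 0 0 -1.6 0 0 0" --pt "0 0 0 -1.75 0 0 0" --pt "0 0 0 -1.9 0 0 0" --pt "0 0 0 -2.05 0 0 0" --pt "0 0 0 -2.15 0 0 0" --pt "0 0 0 -2.2 0 0 0" --pt "0 0 0 -2.2 0 0 0"

```text
clock: 3.22
tool_pos: [0.5909, -0.2212, 0.1488]
orientation: [3.14, 0.001, 2.819]
contact_force: [-3.3, 2.5, 8.4]
opening: -0.001
gripper_force: 3.6
```

Call:
servo_tool --pt "0 0 0 -0.1 0 0 0" --pt "0 0 0 -0.2 0 0 0" --pt "0 0 0 -0.25 0 0 0" --pt "0 0 0 -0.25 0 0 0"

```text
clock: 3.72
tool_pos: [0.5911, -0.2216, 0.1484]
orientation: [3.136, -0.001, 2.818]
contact_force: [-12.7, 7.0, 37.2]
opening: -0.002
gripper_force: 17.9
```

Call:
servo_tool --pt "0 0 0 1.5 0 0 0" --pt "0 0 0 3.2 0 0 0" --pt "0.5 -2.2 10.2 3.2 0 0 7.0" --pt "1 -2.2 10.2 3.2 0 0 7.0" --pt "1 -2.2 10.2 3.2 0 0 7.0" --pt "1 -2.2 10.2 3.2 0 0 7.0" --pt "1 -2.2 10.2 3.2 0 0 7.0" --pt "1 -2.2 10.2 3.2 0 0 7.0" --pt "1 -2.2 10.2 3.2 0 0 7.0"

```text
clock: 4.85
tool_pos: [0.5358, 0.0311, 0.2208]
orientation: [-3.14, 0.001, -2.857]
contact_force: [-0.4, -0.3, -0.2]
opening: 1.002
gripper_force: 0.0
```

```bash
python3 - <<'E'
from h import *
s=r.get_state(); print(s['tool_pos'],s['orientation'],s['opening'])
f=grab('wrist','w1'); print(f['K'].tolist(),f['eye'])
E
```

```text
[0.53584757 0.03109521 0.22078628] [-3.14017143e+00  6.98740918e-04 -2.85718674e+00] 1.0018198127098845
[[325.19226210127806, 0.0, 273.744373191877], [0.0, 325.19226210127806, 212.80239515609244], [0.0, 0.0, 1.0]] [0.45778793 0.00811515 0.29020574]
```

View pics/w1.png

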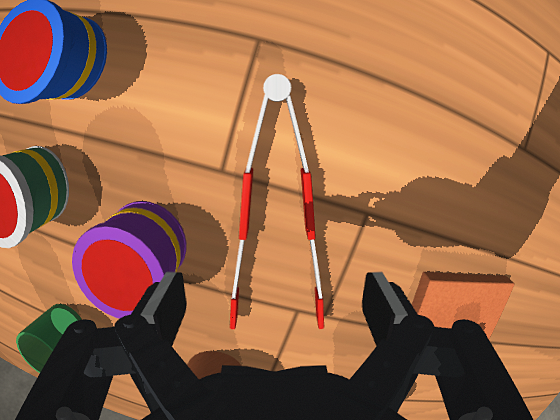

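The wrist view shows the tongs centred: pivot at (277,88), grips at (245,205) and (308,205), jaws at (234,313) and (319,310), with the finger tips at (165,300) and (385,300). I'll cross-check their pose.

```bash
python3 - <<'E'
from h import *
P={n:onz('w1',p,.028,True)[:2] for n,p in dict(piv=(277.5,87.5),gl=(305,203),gr=(247,205),jl=(318.5,309),jr=(234.5,313)).items()}
j=(P['jl']+P['jr'])/2;d=j-P['piv'];L=np.linalg.norm(d);print(P,L,np.degrees(np.arctan2(d[1],d[0])),'mid',P['piv']+d/L*.1)
# lid check via red top in w1
im=np.load('pics/w1.npz')
print('briq paver none')
E
```

```text
{'piv': array([0.44087823, 0.0055176 ]), 'gl': array([0.5258095 , 0.05473583]), 'gr': array([0.54128871, 0.00823306]), 'jl': array([0.62466259, 0.10187945]), 'jr': array([0.65256206, 0.02393696])} 0.20589427993086964 16.1849122380143 mid [0.53691494 0.03339142]
briq paver none
```

Call:
servo_tool --pt "1 0.04 0.1 -2.0 0 0 0" --pt "1 0.04 0.1 -4.0 0 0 0" --pt "1 0.04 0.1 -5.3 0 0 0" --pt "1 0.04 0.1 -5.85 0 0 0" --pt "1 0.04 0.1 -5.85 0 0 0" --pt "0.75 0.04 0.1 -5.85 0 0 0" --pt "0.65 0.04 0.1 -5.85 0 0 0" --pt "0.65 0.04 0.1 -5.85 0 0 0" --pt "0.65 0.04 0.1 -5.85 0 0 0"

```text
clock: 6.02
tool_pos: [0.5386, 0.0364, 0.0769]
orientation: [-3.141, 0.005, -2.853]
contact_force: [-1.3, -0.4, 5.1]
opening: 0.652
gripper_force: 6.7
```

Call:
servo_tool --pt "0.61 0 0 0 0 0 0" --pt "0.61 0 0 0.2 0 0 0" --pt "0.61 0 0 0.7 0 0 0" --pt "0.61 0 0 1.5 0 0 0" --pt "0.61 0 0 2.5 0 0 0" --pt "0.61 0 0 3.2 0 0 0" --pt "0.61 0 0 3.2 0 0 0"

```text
clock: 6.9
tool_pos: [0.5375, 0.0362, 0.1559]
orientation: [-3.141, 0.004, -2.854]
contact_force: [-0.5, -0.1, -1.2]
opening: 0.616
gripper_force: 5.9
```

```bash
python3 - <<'E'
from h import *
s=r.get_state(); print(s['tool_pos'],s['orientation'],s['opening'],s['gripper_force'])
a=grab('wrist','w2')['image']; b=grab('scene','s2')['image']; grab('top','t2')
c=np.hstack([a,b[100:370,150:480].repeat(1,0) if 0 else cv2.resize(b[120:330,200:480],(560,420))]); cv2.imwrite('pics/c2.png',cv2.resize(c,(800,300))[:,:,::-1])
E
```

```text
[0.53748388 0.03622827 0.15593237] [-3.14143087  0.00393786 -2.85353221] 0.6160685560414063 5.877778884605505
```

View pics/c2.png

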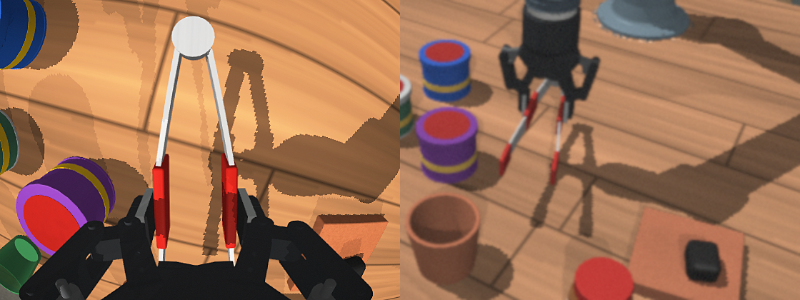

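The tongs are lifted (wrist view: pivot at (192,38), grips between the pads; scene: both jaws hanging level). I'll triangulate the jaws.

```bash
python3 - <<'E'
from h import *
def reds(s,box):
    im=np.load(f'pics/{s}.npz')['im']; h=cv2.cvtColor(im,cv2.COLOR_RGB2HSV); m=(((h[...,0]<5)|(h[...,0]>174))&(h[...,1]>170)&(h[...,2]>70)).astype(np.uint8)
    z=np.zeros_like(m); x0,x1,y0,y1=box; z[y0:y1,x0:x1]=m[y0:y1,x0:x1]
    for q in cv2.findContours(z,0,2)[0]:
        if cv2.contourArea(q)>8: print(s,np.round(cv2.minAreaRect(q),1) if 0 else cv2.minAreaRect(q),q[:,0].min(0),q[:,0].max(0),'top pt',q[q[:,0,1].argmin(),0],'bot',q[q[:,0,1].argmax(),0])
reds('t2',(200,300,120,300)); reds('s2',(255,340,160,300))
E
```

```text
t2 ((224.91970825195312, 178.02919006347656), (21.52981185913086, 3.4174306392669678), 70.01689910888672) [220 168] [229 188] top pt [221 168] bot [227 188]
t2 ((261.2059020996094, 167.8235321044922), (20.615528106689453, 2.9104275703430176), 75.96376037597656) [258 158] [265 178] top pt [258 158] bot [263 178]
s2 ((308.2115478515625, 232.9423065185547), (3.1378581523895264, 12.355316162109375), 11.309932708740234) [306 227] [310 239] top pt [309 227] bot [307 239]
s2 ((273.1999816894531, 229.90000915527344), (4.110960960388184, 16.76007080078125), 18.434947967529297) [270 222] [276 238] top pt [275 222] bot [271 238]
s2 ((292.29998779296875, 192.60000610351562), (4.743415832519531, 15.495159149169922), 18.434947967529297) [288 185] [295 200] top pt [294 185] bot [290 200]
```

```bash
python3 - <<'E'
from h import *
f=np.load('pics/s2.npz')
def proj(P):
    c=f['o'].T@(P-f['eye']); return f['K'][0,0]*c[0]/-c[2]+f['K'][0,2], -f['K'][1,1]*c[1]/-c[2]+f['K'][1,2]
for n,p in dict(Lf=(220.5,168),Lr=(228,188),Rf=(258,158),Rr=(264,178)).items():
    for z in(.08,.095,.107,.12): P=onz('t2',p,z); print(n,z,P[:2].round(4),np.round(proj(P),1), np.round(proj(P-[0,0,.028]),1))
for z in (.107,):
    l,q=onz('t2',(225,178),z),onz('t2',(261.2,167.8),z); print(l,q,(l+q)/2,np.linalg.norm(l-q))
im=f['im'][210:250,262:320]; cv2.imwrite('pics/c3.png',cv2.resize(im,None,fx=12,fy=12,interpolation=0)[:,:,::-1])
E
```

```text
Lf 0.08 [0.654  0.1104] [308.4 250.8] [307.5 261.8]
Lf 0.095 [0.6515 0.1088] [308.8 243.6] [307.9 254.9]
Lf 0.107 [0.6495 0.1075] [309.1 237.7] [308.1 249.2]
Lf 0.12 [0.6473 0.1062] [309.4 231.3] [308.4 243. ]
Lr 0.08 [0.6188 0.0964] [310.3 237. ] [309.4 247.9]
Lr 0.095 [0.617 0.095] [310.6 230.2] [309.7 241.3]
Lr 0.107 [0.6155 0.094 ] [310.9 224.6] [309.9 236. ]
Lr 0.12 [0.6139 0.0928] [311.1 218.5] [310.2 230.1]
Rf 0.08 [0.6731 0.0448] [271.9 244.1] [271.9 255.1]
Rf 0.095 [0.6702 0.0445] [272.6 237.1] [272.5 248.3]
Rf 0.107 [0.668  0.0441] [273.1 231.3] [273.  242.8]
Rf 0.12 [0.6655 0.0438] [273.7 225. ] [273.6 236.7]
Rr 0.08 [0.6377 0.0336] [276.5 231.2] [276.3 242.1]
Rr 0.095 [0.6356 0.0334] [277.1 224.6] [276.9 235.6]
Rr 0.107 [0.6338 0.0333] [277.5 219.1] [277.3 230.4]
Rr 0.12 [0.6319 0.0331] [278.1 213.1] [277.9 224.7]
[0.63251665 0.09947905 0.107     ] [0.65121321 0.03836315 0.107     ] [0.64186493 0.0689211  0.107     ] 0.06391177616999193
```

View pics/c3.png

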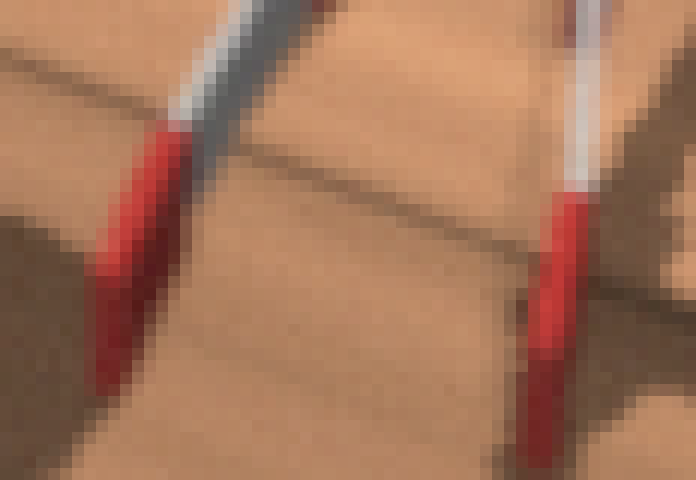

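Jaws are level at z≈0.091, and their middle is at (0.642, 0.069). Next I'll carry them over to hover above the briquette.

Call:
servo_tool --pt "0.61 0 0.5 0.2 0 0 0.1" --pt "0.61 -0.1 1.5 0.2 0 0 0.2" --pt "0.61 -0.1 2.8 0.2 0 0 0.3" --pt "0.61 -0.1 4.1 0.2 0 0 0.4" --pt "0.61 -0.2 5.4 0.2 0 0 0.5" --pt "0.61 -0.2 6.7 0.2 0 0 0.6" --pt "0.61 -0.26 7.9 0.2 0 0 0.6" --pt "0.61 -0.26 8.7 0.2 0 0 0.6" --pt "0.61 -0.26 9.05 0.2 0 0 0.6" --pt "0.61 -0.26 9.05 0.2 0 0 0.6"

```text
clock: 8.3
tool_pos: [0.5297, 0.2624, 0.1589]
orientation: [-3.141, -0.0, -2.801]
contact_force: [0.1, 0.5, -2.2]
opening: 0.611
gripper_force: 5.9
```

```bash
python3 - <<'E'
from h import *
s=r.get_state(); print(s['tool_pos'],s['orientation'],s['opening'],s['gripper_force'])
b=grab('scene','s4')['image']; t=grab('top','t4')['image']
c=np.hstack([cv2.resize(t[130:230,60:190],(400,308)),cv2.resize(b[200:340,320:502],(400,308))]); cv2.imwrite('pics/c4.png',c[:,:,::-1])
E
```

```text
[0.52974484 0.26238348 0.15892087] [-3.14111398e+00 -4.35830046e-04 -2.80061502e+00] 0.6110066714959626 5.877239289111458
```

View pics/c4.png

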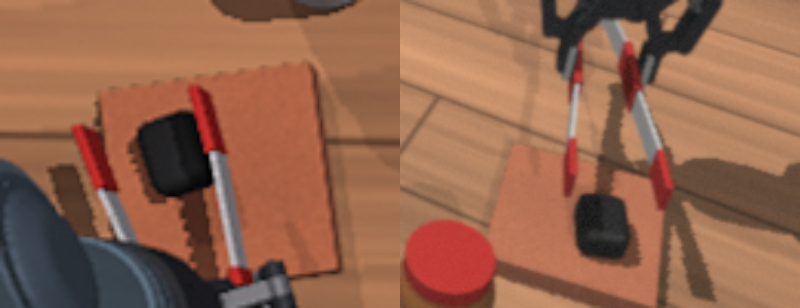

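Both jaws hang above the briquette: in the top crop the jaw edges are at (95,158) and (206,120), with the briquette at (178,153). Its offset to the right is mostly parallax, so I'll compute it.

```bash
python3 - <<'E'
from h import *
def reds(s,box):
    im=np.load(f'pics/{s}.npz')['im']; h=cv2.cvtColor(im,cv2.COLOR_RGB2HSV); m=(((h[...,0]<5)|(h[...,0]>174))&(h[...,1]>190)&(h[...,2]>90)).astype(np.uint8)
    z=np.zeros_like(m); x0,x1,y0,y1=box; z[y0:y1,x0:x1]=m[y0:y1,x0:x1]
    return [cv2.minAreaRect(q)[0] for q in cv2.findContours(z,0,2)[0] if cv2.contourArea(q)>15]
c=reds('t4',(80,135,150,195)); print(c)
l,q=[onz('t4',p,.107)[:2] for p in sorted(c)][:2]; d=q-l; m=(l+q)/2
print(l,q,m,np.linalg.norm(d),'yaw',np.degrees(np.arctan2(d[0],-d[1])),'err',np.array([.6343,.3012])-m)
E
```

```text
[(90.28082275390625, 180.58221435546875), (126.37567901611328, 168.84596252441406)]
[0.62369176 0.3266581 ] [0.6448934  0.26673313] [0.63429258 0.29669561] 0.06356501529056748 yaw 19.483939374520048 err [7.41582045e-06 4.50438654e-03]
```

Call:
servo_tool --pt "0.61 0 0.16 0 0 0 0" --pt "0.61 0 0.16 -0.6 0 0 0" --pt "0.61 0 0.16 -1.2 0 0 0" --pt "0.61 0 0.16 -1.8 0 0 0" --pt "0.61 0 0.16 -2.15 0 0 0" --pt "0.61 0 0.16 -2.2 0 0 0" --pt "0.61 0 0.16 -2.2 0 0 0"

```text
clock: 9.28
tool_pos: [0.5301, 0.2664, 0.1043]
orientation: [3.142, 0.0, -2.801]
contact_force: [0.5, -0.3, -0.3]
opening: 0.608
gripper_force: 5.9
```

```bash
python3 - <<'E'
from h import *
s=r.get_state(); print(s['tool_pos'],s['orientation'],s['opening'],s['gripper_force'],s['contact_force'])
b=grab('scene','s5')['image']; t=grab('top','t5')['image']
c=np.hstack([cv2.resize(t[130:230,60:190],(400,308)),cv2.resize(b[200:340,320:502],(400,308))]); cv2.imwrite('pics/c5.png',c[:,:,::-1])
E
```

```text
[0.53009348 0.2664262  0.10426175] [ 3.14158204e+00  4.82052720e-04 -2.80122235e+00] 0.6077061507042674 5.877736009424552 [ 0.50040074 -0.32649218 -0.29723257]
```

View pics/c5.png

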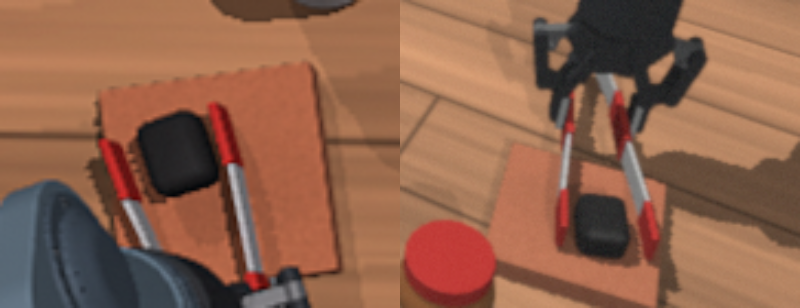

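The jaws straddle the briquette (jaw midpoint about (170,150), briquette (178,153) in the crop). Squeezing now.

Call:
servo_tool --pt "0.56 0 0 0 0 0 0" --pt "0.53 0 0 0 0 0 0" --pt "0.5 0 0 0 0 0 0" --pt "0.48 0 0 0 0 0 0" --pt "0.45 0 0 0 0 0 0" --pt "0.4 0 0 0 0 0 0" --pt "0.35 0 0 0 0 0 0" --pt "0.3 0 0 0 0 0 0"

```text
clock: 10.38
tool_pos: [0.5299, 0.2663, 0.1042]
orientation: [-3.142, 0.0, -2.801]
contact_force: [-0.8, 0.1, 0.7]
opening: 0.471
gripper_force: 61.1
```

Call:
servo_tool --pt "0.3 0 0 0.2 0 0 0" --pt "0.3 0 0 0.7 0 0 0" --pt "0.3 0 0 1.4 0 0 0" --pt "0.3 0 0 2.2 0 0 0" --pt "0.3 0 0 3.0 0 0 0" --pt "0.3 0 0 3.8 0 0 0" --pt "0.3 0 0 4.6 0 0 0" --pt "0.3 0 0 5.4 0 0 0" --pt "0.3 0 0 5.8 0 0 0" --pt "0.3 0 0 6.0 0 0 0"

```text
clock: 11.62
tool_pos: [0.5299, 0.2664, 0.2549]
orientation: [3.141, 0.001, -2.801]
contact_force: [-0.2, 0.7, -1.7]
opening: 0.47
gripper_force: 60.9
```

Call:
servo_tool --pt "0.3 0 0 0 0 0 0" --pt "0.3 0 0 0 0 0 0" --pt "0.3 0 0 0 0 0 0" --pt "0.3 0 0 0 0 0 0" --pt "0.3 0 0 0 0 0 0" --pt "0.3 0 0 0 0 0 0"

```text
clock: 12.38
tool_pos: [0.5298, 0.2664, 0.2541]
orientation: [-3.142, -0.0, -2.801]
contact_force: [-0.5, 0.3, -1.8]
opening: 0.468
gripper_force: 60.9
```

```bash
python3 - <<'E'
from h import *
s=r.get_state(); print(s['tool_pos'],s['opening'],s['gripper_force'],s['contact_force'])
b=grab('scene','s6')['image']; t=grab('top','t6')['image']
c=np.hstack([t,b]); cv2.imwrite('pics/c6.png',cv2.resize(c,(800,300))[:,:,::-1])
E
```

```text
[0.52980192 0.26635307 0.25406102] 0.4683446298047887 60.903950929641724 [-0.46954652  0.26839203 -1.80835971]
```

View pics/c6.png

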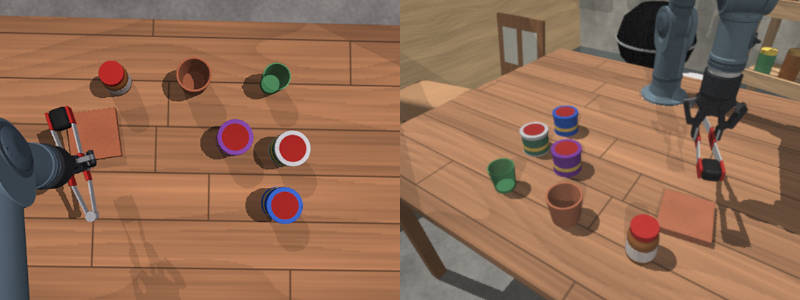

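The briquette is in the jaws at (62,118) in the top view and (710,168) in the scene view, well above the empty paver. The jar, pot and glass have not moved.

```bash
python3 -c "
from plant import r
print(r.job_done())"
```

```text
the job is handed in; nothing more can be done
None
```

The job is handed in: the lid was pressed down to its hard stop, and the tongs are holding the briquette steady at an estimated 19 cm above the table, with the jar, pot and glass left where they stood; the hand-in gave no verdict.

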